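# Clear the drilling fixture and clamp the next bracket

## Robot

A 6-joint arm with a two-finger parallel gripper is mounted at the origin on the work surface. World frame = base frame: x ahead of the robot, y to its left, z up, the work surface at z = 0. Lengths are in m, angles in degrees, forces in N, time in s.
With the tool pointing down it reaches from about 0.35 to 0.875 m from the base axis. Payload 4.2 kg.
Tool frame: the origin (TCP) lies midway between the tips of the shut fingers; the grasp point (between the pads) lies 19 mm behind it; y points along the fingers, z is the direction in which the jaws open and shut, and the axes are right-handed (so a half turn about y gives the same grasp; the last joint's range is limited). The gripper opens to 87 mm and grips with 3 to 60 N. Pads are 19 mm wide; open, the fingers measure 117 mm over their backs; the gripper's body (75 mm by 190 mm) begins 51 mm behind the grasp point.
Start: joints at [81.795, 22.042, 0.453, 0, -68.411, -14.817], TCP at [0.244, 0.575, 0.223] pointing down, gripper open.
Joint ranges: [-179.83, 179.83], [-69.29, 118.12], [-61.27, 80.66], [-181.25, 117.63], [-171.15, -9.14], [-177.46, 177.46]. Speed limits (degrees/s): [159.86, 159.86, 180, 180, 180, 180].

## Interface

Orientations are given as [roll, pitch, yaw] about the fixed x, y, z axes, in that order (R = Rz(yaw) Ry(pitch) Rx(roll)).
In Python, from workcell import env gives the robot as it stands. The module is installed in compiled form; this text tells all that it offers. Calls block until the motion is done:
- env.goto(position, orientation): joint-space move of the TCP to a pose.
- env.move_straight(position, rotation=None, rate=0.15, force_limit=None): straight line of the TCP; rotation=None keeps the orientation; rate is the mean speed in m/s. With force_limit (N) it stops when the force on the tool has changed by that much, and returns True; else False.
- env.set_joints(angles): joint-space move.
- env.gripper_to(opening, grasp_force=None): opening from 0.0 (shut) to 1.0 (fully open); grasp_force is the grip in N (None keeps the last); returns when the fingers have stopped.
- env.dwell(seconds).
- env.inverse_kinematics(position, orientation): joint angles nearest the present ones, or None.
- env.read_state(): the state.
- env.grab_frame(name): name is "scene" or "top" or "wrist"; returns a dict with "image" (400x640x3 uint8, blue, green, red), "fx", "fy", "cx", "cy" (pixels), "position" and "orientation" of the camera in the world. Camera axes: x right, y up, looking along -z (the intrinsics and any distortion apply to the point x, -y, -z); pixel columns grow to the right and rows downward; lengths in m; the calibration is good to about 2 mm. The wrist camera is an equidistant fisheye: a pixel r from the principal point sees the ray r / f radians off the axis. A picture is of the moment at which its call begins. There is no depth.
A pose or a line that the arm cannot do raises env.Unreachable and nothing moves.
- env.close_job(): hands the job in, once; it reports no verdict.
Trained networks look in a picture, given as the dict that the camera call returned (one of the last four; its "shot" number tells which), for a name from the list of things; names that differ only in an ending like _2 or _b are one class to them, and where a whole thing is asked for, a point or a joint stands for the part that bears it (a point fixed in the world has none). Each returns a list of dicts, best first, with "score" (0 to 1); they miss things now and then, are a little off and sometimes report something else, mostly with a low value. They report only what shows in the picture. A call takes as long as a camera call. They do not tell look-alikes from the thing itself.
- env.search_frame(picture, thing): "xyz" ([x, y, z] in m, in world coordinates, good to about 4 mm: the middle of the surface that is visible of it).
- env.trace(picture, thing): "mask" (400x640 bool, what is visible of it).
The state is a dict: "clock": time; "joint_positions": joint angles; "qvel": joint speeds; "joint_torque": joint torques, N m; "position": TCP position; "tool_rot": TCP orientation; "force": force on the tool from outside, world axes, zero at the start; "wrist_torque": the same for the moment, N m; "opening": opening from 0.0 (shut) to 1.0 (fully open).
Only numpy, scipy, OpenCV 4.12 (cv2) and the standard library are available. Lean on these libraries where they do the work, as an engineer would, in place of code of your own. Each camera call takes 0.05 s, during which the arm holds its last target.

## Task

Take the orange-handled scraper block out of its black tool tray, wipe every loose chip off the drilling fixture's plate with it, over the far edge into the blue chip tray (never with the fingers), and set the scraper back upright in its tool tray. Then set the aluminium bracket flat on the clean plate, its upright rib nearer the single end stop, snug against all three brass stops, let go of it, and lock it there by swinging the toggle clamp's red handle over and down as far as it goes. Do not drop the scraper or the bracket, and leave the oil bottle, screwdriver and wrench where they are.

Things in the scene. Friction and masses are not known exactly. Their poses are not given: they have to be found in the camera images.
- fixture: Drilling fixture, fixed to the bench; origin on the bench under the middle of its dark steel plate. x points in the wiping direction (away from the robot, to the chip tray), y left (clamp side), z up. Offsets marked F are mm in this frame. Flat plate top at z 40, x -95 to 95, y -89 to 95. Steel rail, 10 high, along the right edge, inner face at y -80.
- rib_home (a point): Point F (-45, 40, 75): where the middle of the bracket's rib lies when the bracket touches all three brass stops. Stops are round, 10 across and 8 high above the plate: two side stops at F (-58, 70) and (4, 70), the single end stop at F (-80, 40). The bracket's base then covers F x -75 to 15, y 15 to 65. Axes as the fixture's.
- chip_tray (a point): Middle of the blue chip tray's floor, F (138, 3, 3). Open tray fixed beyond and under the plate's far edge (F x 95), inside F x 91 to 185, y -102 to 108; rim at z 30, 10 below the plate top.
- clamp_pivot (a point): Pivot of the toggle clamp's steel arm, F (-12, 115, 80). The clamp works in the plane F x -12, 50 wide at its foot (F y 95 to 190). Open, the arm stands up over F y 110 to 130, top at z 165, and its rubber tip reaches out to F y 92 at z 158. Closed, the arm lies towards the plate at z 80 and the tip presses on the bracket's base at F (-12, 40).
- handle_pivot (a point): Pivot of the toggle clamp's handle, F (-12, 168, 99); its axis is the fixture's x.
- handle_grip (a point): Point on the axis of the clamp handle's red round grip (17 mm thick), 80 mm from the handle pivot; moves with the handle. The grip runs from 45 to 110 mm from the pivot.
- clamp_handle (a joint): Toggle clamp handle, rad. 0 = open, nearly upright (94 deg up from the fixture's +y); 1.53 = closed, pointing along +y, away from the plate, 6 deg above level. Push it outwards, then down. Friction 0.12 N m holds it where left; it locks just past dead centre (1.50). The tip meets the bracket at about 1.32 and is sprung from there (12 N when closed).
- scraper_grip (a point): Scraper block, 220 g: aluminium block on a soft rubber sole, 32 x 100 mm and 22 high together (the sole gives up to 4 mm, about 2.5 N per mm), with an orange handle rib on top, 22 thick (x) x 72 long (y), from 22 to 58 mm above its sole. This point is the middle of the rib, 40 mm above the sole; x is its wiping direction (across the 32 mm), y along its 100 mm length, z up.
- tooltray: Black tool tray of the scraper, fixed, 84 x 150 mm with 14 mm high, 3 mm thick walls and a 3 mm floor; origin under its centre on the bench, y along its 150 mm side. At the start the scraper stands in it with its length along the tray's.
- bracket_rib (a point): Aluminium bracket, 220 g: base plate 90 (x) x 50 (y) x 12 mm, with an upright rib 12 (x) x 50 (y) mm that rises to 58 mm above the underside. This point is the middle of the rib, 35 mm above the underside and 15 mm to -x of the base's centre. Starts upright on the bench.
- chip0_c (a point): Middle of loose metal chip 0 on the plate, a round slug 18 across and 10 high (mm), 11 g.
- chip1_c (a point): Middle of loose metal chip 1 on the plate, a curled chip about 22 x 13 and 8 high (mm), 11 g.
- chip2_c (a point): Middle of loose metal chip 2 on the plate, a wedge-shaped offcut about 20 x 16 and 7 high (mm), 11 g.
- chip3_c (a point): Middle of loose metal chip 3 on the plate, a round slug 18 across and 10 high (mm), 11 g.
- chip4_c (a point): Middle of loose metal chip 4 on the plate, a curled chip about 22 x 13 and 8 high (mm), 11 g.
- chip5_c (a point): Middle of loose metal chip 5 on the plate, a wedge-shaped offcut about 20 x 16 and 7 high (mm), 11 g.
- oil_bottle_c (a point): Bystander: upright yellow oil bottle with red cap, 48 mm across, 145 high; point half-way up.
- screwdriver_c (a point): Bystander: screwdriver with green handle lying on the bench, 190 mm long; point at its middle.
- wrench_c (a point): Bystander: steel wrench lying on the bench, 180 mm long; point at its middle.
Things that resemble listed ones, but are neither listed nor needed, are in the scene too. What is shaped like the part that bears bracket_rib but green or purple is not meant.

How it is judged:
By the outcome, as a careful person would: the job done as asked, in the order asked, and still so for the second after the job is handed in, with the robot touching nothing.
It also fails if it takes over 67 s, if anything falls off the work surface, if the arm or the gripper's body presses on something with over 40 N, if the wrist force passes 120 N, or if a joint passes its speed limit or range.

## Working session

There is one attempt and no reset: what is moved stays moved. The work goes in short steps, each a Python script; the robot and the scene stay as the last script left them, time stands still between calls to the robot, and variables do not carry over. Pictures are saved under pics/ and viewed, and the job is handed in when it is done.

```bash
mkdir -p pics; ls; python3 - <<'E'
from workcell import env
import cv2
s=env.read_state();print(s)
for n in("scene","top","wrist"):
    f=env.grab_frame(n);cv2.imwrite(f"pics/{n}0.png",f["image"]);print(n,{k:v for k,v in f.items() if k!="image"})
print(env.read_state()["clock"])
E
```

```text
pics
{'clock': 0.0, 'joint_positions': array([ 8.17953987e+01,  2.20919265e+01,  3.81635874e-01, -2.87508551e-02,
       -6.84119449e+01, -1.48170619e+01]), 'qvel': array([ 0.03534099, -0.03723232, -0.02898099,  0.06107258,  0.02496815,
        0.02629131]), 'joint_torque': array([-8.45358154e-04, -3.90665209e+01,  1.87402010e+01,  4.21969414e+00,
        1.09191769e-02, -1.94435911e-04]), 'position': array([0.24416908, 0.57468906, 0.22146063]), 'tool_rot': array([-8.98749957e+01,  5.43713199e-03,  1.56967736e+02]), 'force': array([-0.96059003, -0.22954825,  0.12976993]), 'wrist_torque': array([-0.0513568 , -0.01792778, -0.06326527]), 'opening': 1.002091901448143}
scene {'fx': 392.453202468122, 'fy': 392.453202468122, 'cx': 315.4262662460356, 'cy': 199.37137994330968, 'position': array([0.89041825, 0.54292932, 0.86179342]), 'orientation': array([ 44.65919926,   1.15736382, 148.95787762]), 'shot': 1}
top {'fx': 381.2851324965821, 'fy': 381.2851324965821, 'cx': 315.49069760637565, 'cy': 202.76757398449152, 'position': array([ 0.41936019, -0.10933082,  1.08477273]), 'orientation': array([  7.0720975 ,  -0.51262579, -88.37487406]), 'shot': 2}
wrist {'fx': 309.70691628693146, 'fy': 309.70691628693146, 'cx': 320.53861686230556, 'cy': 199.00503813863955, 'position': array([0.31599961, 0.54607107, 0.38211469]), 'orientation': array([ -16.51540411,   -0.13674955, -112.98247126]), 'shot': 3}
0.15
```

View pics/scene0.png

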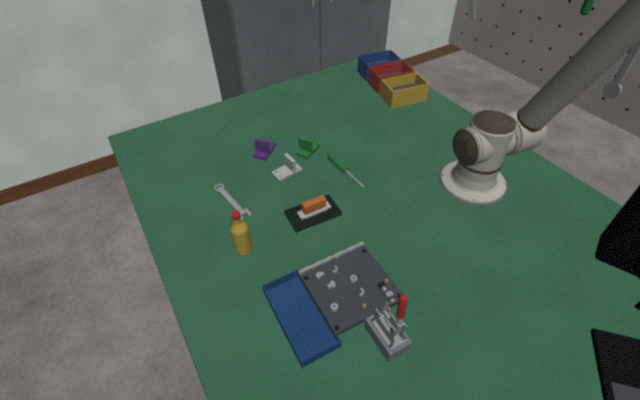

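View pics/top0.png

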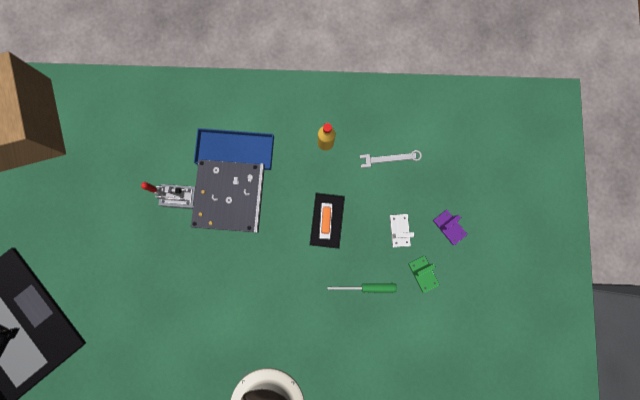

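View pics/wrist0.png

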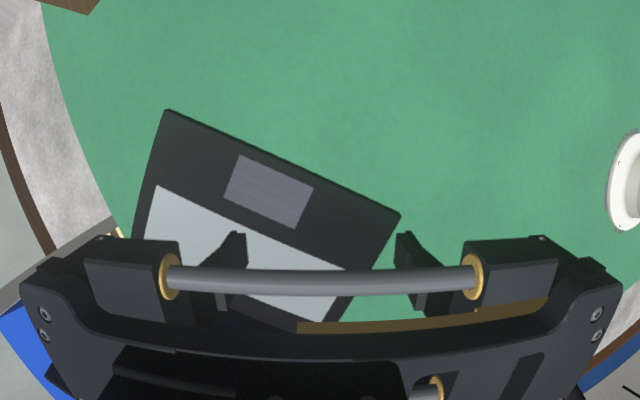

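The scene view shows the fixture (350,290), black tool tray with scraper (313,210), the blue tray (300,315), the bottle (241,235) and three bracket shapes: aluminium (287,170), purple (263,150) and green (307,147). The top view shows the fixture (228,195), the scraper (326,220), the aluminium bracket (400,231), purple (450,227) and green (424,273). The only bare aluminium one is at top (400,231), so that is the one meant. I'll measure next.

```bash
cat > h.py <<'E'
from workcell import env
import numpy as np, cv2
from scipy.spatial.transform import Rotation as R
def rot(o): return R.from_euler('xyz',o,degrees=True).as_matrix()
def ray(f,u,v,fish=False):
    x=(u-f["cx"])/f["fx"];y=(v-f["cy"])/f["fy"]
    if fish:
        r=np.hypot(x,y); s=np.sin(r)/r if r>1e-9 else 1
        d=np.array([x*s,-y*s,-np.cos(r)])
    else: d=np.array([x,-y,-1.]);d/=np.linalg.norm(d)
    return np.array(f["position"]),rot(f["orientation"])@d
def proj(f,p,fish=False):
    c=rot(f["orientation"]).T@(np.asarray(p)-f["position"]); x,y,z=c[0],-c[1],-c[2]
    if fish:
        r=np.hypot(x,y);t=np.arctan2(r,z);x,y=x/r*t,y/r*t
    else:x,y=x/z,y/z
    return np.array([f["cx"]+f["fx"]*x,f["cy"]+f["fy"]*y])
def onz(f,u,v,z,fish=False):
    o,d=ray(f,u,v,fish);return o+d*(z-o[2])/d[2]
def tri(*rs):
    A=np.zeros((3,3));b=np.zeros(3)
    for o,d in rs:
        P=np.eye(3)-np.outer(d,d);A+=P;b+=P@o
    p=np.linalg.solve(A,b)
    return p,[np.linalg.norm(np.cross(p-o,d)) for o,d in rs]
E
python3 - <<'E'
from h import *
np.set_printoptions(precision=4,suppress=True)
F={n:env.grab_frame(n) for n in("top","scene")}
for t in "fixture rib_home clamp_pivot handle_pivot handle_grip scraper_grip tooltray bracket_rib chip0_c chip1_c chip2_c oil_bottle_c screwdriver_c wrench_c chip_tray".split():
    for n in F:
        try: r=env.search_frame(F[n],t)
        except Exception as e: print(t,e);break
        print(t,n,[(np.round(q["xyz"],4).tolist(),round(q["score"],2)) for q in r[:7]])
print(env.read_state()["clock"])
im=cv2.imread("pics/top0.png");cv2.imwrite("pics/topc.png",cv2.resize(im[120:260,140:290],None,fx=4,fy=4,interpolation=cv2.INTER_CUBIC))
cv2.imwrite("pics/topd.png",cv2.resize(im[180:260,300:460],None,fx=5,fy=5,interpolation=cv2.INTER_CUBIC))
im=cv2.imread("pics/scene0.png");cv2.imwrite("pics/sc.png",cv2.resize(im[225:365,255:425],None,fx=4,fy=4,interpolation=cv2.INTER_CUBIC))
E
```

```text
fixture top [([0.593, 0.1392, 0.0365], 0.97)]
fixture scene [([0.6109, 0.1552, 0.0404], 0.83), ([0.5042, -0.1328, 0.0316], 0.62)]
rib_home top [([0.593, 0.1401, 0.0432], 0.62)]
rib_home scene [([0.6052, 0.1569, 0.0397], 0.95)]
clamp_pivot top [([0.5932, 0.1414, 0.0421], 0.63), ([0.6902, -0.3208, 0.0033], 0.35)]
clamp_pivot scene [([0.6067, 0.1567, 0.0411], 0.73)]
handle_pivot top [([0.5913, 0.1379, 0.0405], 0.67)]
handle_pivot scene [([0.6055, 0.1541, 0.0372], 0.97)]
handle_grip top [([0.5608, 0.284, 0.1632], 0.53)]
handle_grip scene [([0.5663, 0.2949, 0.1572], 0.73), ([0.7346, -0.1269, 0.082], 0.54), ([0.4725, -0.3438, 0.0109], 0.22)]
scraper_grip top [([0.4959, -0.144, 0.0639], 0.64), ([0.4764, -0.3523, 0.0137], 0.44)]
scraper_grip scene [([0.5053, -0.1338, 0.0336], 0.88), ([0.3283, -0.2767, 0.0197], 0.55)]
tooltray top [([0.5025, -0.154, 0.0011], 0.57), ([0.5914, 0.1419, 0.0424], 0.56)]
tooltray scene [([0.533, -0.1278, -0.0019], 0.62), ([0.6095, 0.1554, 0.0392], 0.29)]
bracket_rib top [([0.3639, -0.4192, 0.0143], 0.89), ([0.479, -0.3504, 0.0122], 0.81), ([0.4936, -0.4901, 0.0133]
[... 173 characters left out ...]
 -0.1247, 0.0815], 0.3)]
chip0_c top []
chip0_c scene [([0.5519, 0.1247, 0.0481], 0.46), ([0.6074, 0.1557, 0.0426], 0.31)]
chip1_c top [([0.5928, 0.1411, 0.0424], 0.29)]
chip1_c scene []
chip2_c top []
chip2_c scene [([0.62, 0.0746, 0.0448], 0.62)]
oil_bottle_c top [([0.7208, -0.14, 0.0933], 0.82)]
oil_bottle_c scene [([0.7371, -0.1243, 0.0802], 0.88)]
screwdriver_c top [([0.3217, -0.2838, 0.0269], 0.8)]
screwdriver_c scene [([0.3258, -0.2764, 0.0181], 0.5)]
wrench_c top [([0.6899, -0.3221, 0.0055], 0.92)]
wrench_c scene [([0.6926, -0.3243, 0.0106], 0.59), ([0.604, 0.1578, 0.0428], 0.27)]
chip_tray top [([0.5895, 0.1427, 0.0433], 0.61)]
chip_tray scene [([0.6069, 0.1549, 0.0405], 0.84)]
1.75
```

View pics/topc.png

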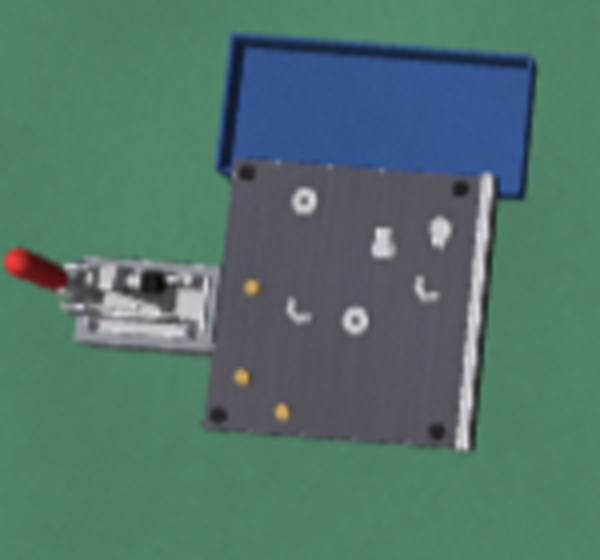

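View pics/topd.png

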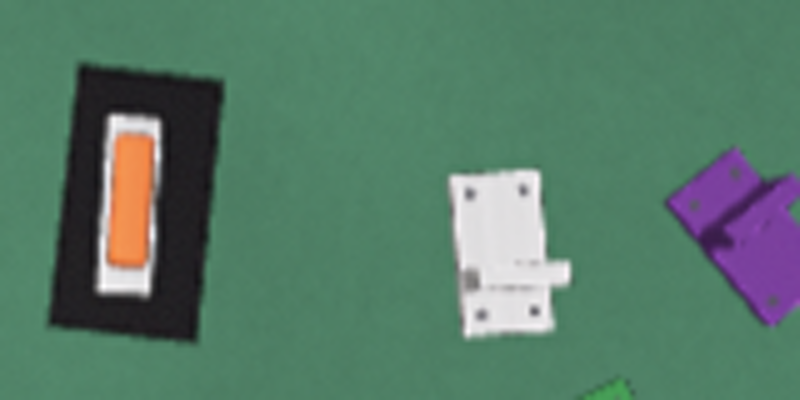

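View pics/sc.png

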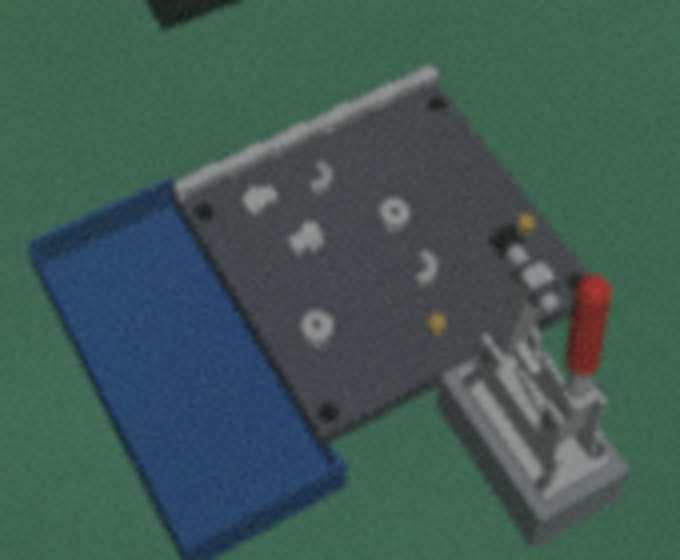

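The aluminium bracket is confirmed in the crop: the white/grey one at top (400,231), with its rib at about (412,234). The plate carries six chips, between crop (290,200) and (440,320), plus three brass stops at crop (252,287), (242,377) and (281,412). Next I'll make a rough fixture fit and then take closer wrist views.

```bash
python3 - <<'E'
from h import *
np.set_printoptions(precision=4,suppress=True)
f=env.grab_frame("top")
c=lambda u,v:(140+(u+.5)/4-.5,120+(v+.5)/4-.5)
pts={k:onz(f,*c(*p),z) for k,p,z in [("s1",(242,377),.048),("s2",(252,287),.048),("end",(281,412),.048),("TL",(237,160),.04),("BL",(207,428),.04),("BR",(468,447),.04),("TR",(492,175),.05)]}
for k in pts:print(k,pts[k])
src=np.array([[-58,70],[4,70],[-80,40],[95,95],[-95,95],[-95,-89],[95,-85]])/1e3
P=np.array([pts[k][:2] for k in ("s1","s2","end","TL","BL","BR","TR")])
sc=src-src.mean(0);pc=P-P.mean(0)
H=sc.T@pc;phi=np.arctan2(H[0,1]-H[1,0],H[0,0]+H[1,1]);M=np.array([[np.cos(phi),-np.sin(phi)],[np.sin(phi),np.cos(phi)]])
t=P.mean(0)-M@src.mean(0);print("phi",np.degrees(phi),"t",t,"res",(P-src@M.T-t)*1e3)
for p in [(305,200),(383,242),(440,232),(427,290),(299,310),(355,320)]:
    w=onz(f,*c(*p),.045)[:2];print("chip",M.T@(w-t)*1e3)
s=env.read_state();g=env.grab_frame("wrist")
T=rot(s["tool_rot"]);C=rot(g["orientation"])
print("cam in tool",T.T@(g["position"]-s["position"]),"\n",T.T@C)
for yaw in (phi*57.3-90,phi*57.3+90):
    print(yaw,env.inverse_kinematics([.52,.12,.27],[-90,0,yaw]))
E
```

```text
s1 [0.5085 0.1982 0.048 ]
s2 [0.5706 0.1954 0.048 ]
end [0.4854 0.1702 0.048 ]
TL [0.661 0.214 0.04 ]
BL [0.4735 0.2221 0.04  ]
BR [0.4657 0.0435 0.04  ]
TR [0.6534 0.0344 0.05  ]
phi -2.9257117068485172 t [0.5631 0.125 ] res [[-0.3038  0.2795]
 [-0.1497  0.6664]
 [ 0.1465  1.1579]
 [-1.902  -1.0624]
 [ 0.4413 -2.6631]
 [ 2.0153  2.5313]
 [-0.2476 -0.9094]]
chip [67.7596 42.102 ]
chip [ 42.743  -14.7664]
chip [ 52.9136 -53.2466]
chip [ 11.8298 -48.4185]
chip [-9.069  37.6332]
chip [-12.8675  -1.3591]
cam in tool [-0.0773 -0.1605 -0.0014] 
 [[-0.0008 -0.9587 -0.2844]
 [-0.0004  0.2844 -0.9587]
 [ 1.     -0.0006 -0.0006]]
-92.92592721884763 [ 30.4185  11.2936  -7.8178   0.     -70.8886 146.6556]
87.07407278115237 [ 30.4185  11.2936  -7.8178   0.     -70.8886 -33.3444]
```

```bash
cat >> h.py <<'E'
OFF=np.array([-0.0773,-0.1605,-0.0014])
def tcp_for_cam(cx,cy,z,yaw):
    o=rot([-90,0,yaw])@OFF
    return [cx-o[0],cy-o[1],z]
E
python3 - <<'E'
from h import *
import pickle
phi=-2.93;t=np.array([.5631,.125]);M=rot([0,0,phi])[:2,:2]
fr=[]
for i,p in enumerate([(60,20),(-60,20)]):
    w=t+M@(np.array(p)/1e3)
    q=tcp_for_cam(*w,.24,87.07)
    if i==0: env.goto(q,[-90,0,87.07])
    else: env.move_straight(q,rate=.2)
    env.dwell(.2)
    f=env.grab_frame("wrist");fr.append(f);cv2.imwrite(f"pics/wA{i}.png",f["image"])
    print(env.read_state()["clock"])
pickle.dump(fr,open("wA.pkl","wb"))
E
```

```text
3.9917
4.9917
```

View pics/wA0.png

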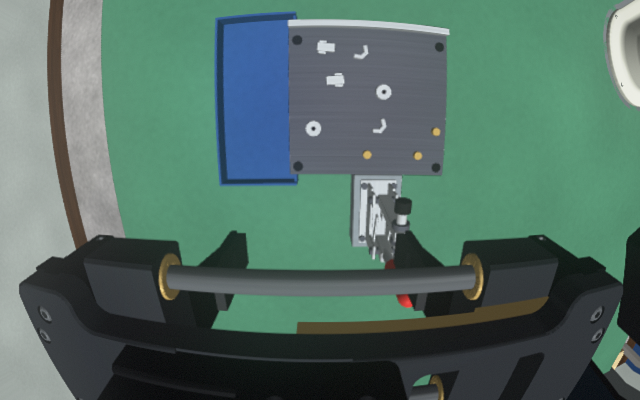

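View pics/wA1.png

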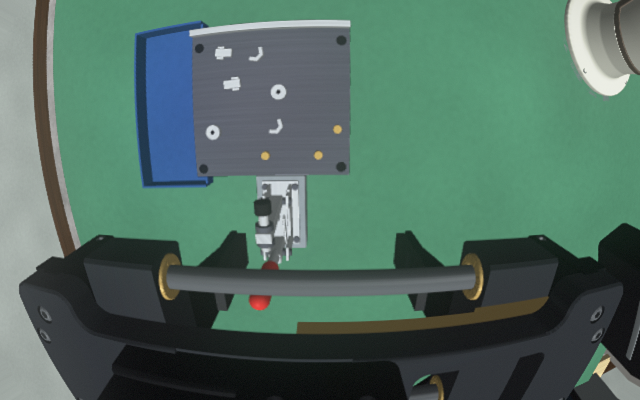

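Both wrist views show the whole plate with six chips and three brass stops. In view A0 the stops are at (367,155), (418,156) and (436,132). I'll rectify both onto the plate plane and measure there.

```bash
cat >> h.py <<'E'
def rect(f,t,phi,z,x0,x1,y0,y1,s=.5,fish=True):
    """rectified view: row down = -x ; col right = -y (frame phi,t), s mm/px"""
    xs=np.arange(x1,x0,-s)/1e3;ys=np.arange(y1,y0,-s)/1e3
    X,Y=np.meshgrid(xs,ys,indexing='ij');c,sn=np.cos(np.radians(phi)),np.sin(np.radians(phi))
    W=np.stack([t[0]+c*X-sn*Y,t[1]+sn*X+c*Y,np.full_like(X,z)],-1)-f["position"]
    C=W@rot(f["orientation"]);x,y,zz=C[...,0],-C[...,1],-C[...,2]
    if fish:
        r=np.hypot(x,y);th=np.arctan2(r,zz);k=th/np.maximum(r,1e-9)
    else:k=1/zz
    return cv2.remap(f["image"],(f["cx"]+f["fx"]*x*k).astype(np.float32),(f["cy"]+f["fy"]*y*k).astype(np.float32),cv2.INTER_CUBIC)
E
python3 - <<'E'
from h import *
import pickle
np.set_printoptions(precision=2,suppress=True)
fr=pickle.load(open("wA.pkl","rb"));t=np.array([.5631,.125]);phi=-2.93
for i,f in enumerate(fr):
    im=rect(f,t,phi,.048,-110,110,-110,110)
    hsv=cv2.cvtColor(im,cv2.COLOR_BGR2HSV)
    m=cv2.inRange(hsv,(14,120,110),(32,255,255))
    n,l,st,c=cv2.connectedComponentsWithStats(m)
    for j in range(1,n):
        if st[j,4]>80: print(i,"brass F",110-c[j][1]*.5,110-c[j][0]*.5,st[j,4])
    im4=rect(f,t,phi,.04,-110,110,-110,110,.4)
    cv2.imwrite(f"pics/r{i}.png",im4)
a,b=[cv2.imread(f"pics/r{i}.png") for i in (0,1)]
E
```

```text
0 brass F 4.739583333333329 71.890625 192
0 brass F -56.62009803921569 71.76960784313727 204
0 brass F -78.30714285714285 42.03571428571429 210
1 brass F 3.3442211055276374 72.03266331658291 199
1 brass F -58.05303030303031 71.76515151515152 198
1 brass F -79.64921465968587 42.12565445026178 191
```

View pics/r0.png

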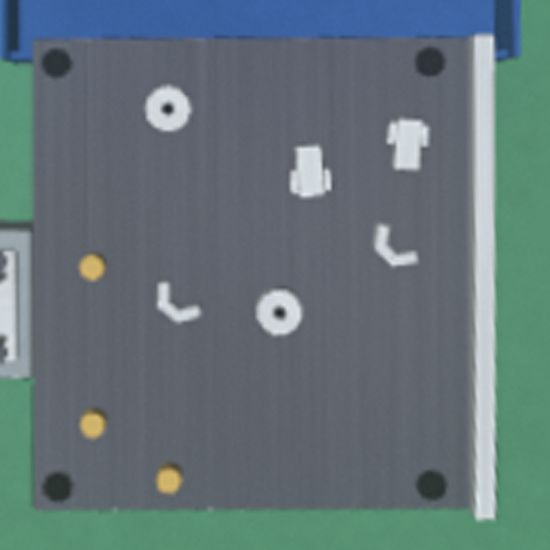

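View pics/r1.png

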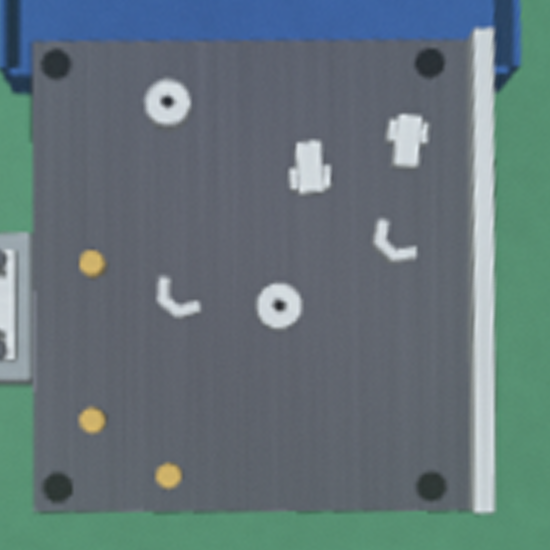

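```bash
python3 - <<'E'
from h import *
import pickle
fr=[]
for i,p in enumerate([(.47,-.32),(.47,-.17)]):
    q=tcp_for_cam(*p,.22,-3)
    if i==0: env.goto(q,[-90,0,-3])
    else: env.move_straight(q,rate=.25)
    env.dwell(.2)
    f=env.grab_frame("wrist");fr.append(f);cv2.imwrite(f"pics/wB{i}.png",f["image"])
    print(env.read_state()["clock"])
pickle.dump(fr,open("wB.pkl","wb"))
E
```

```text
7.225
8.225
```

View pics/wB0.png

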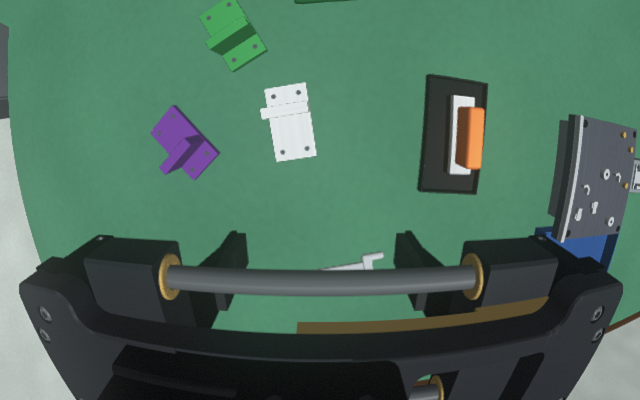

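View pics/wB1.png

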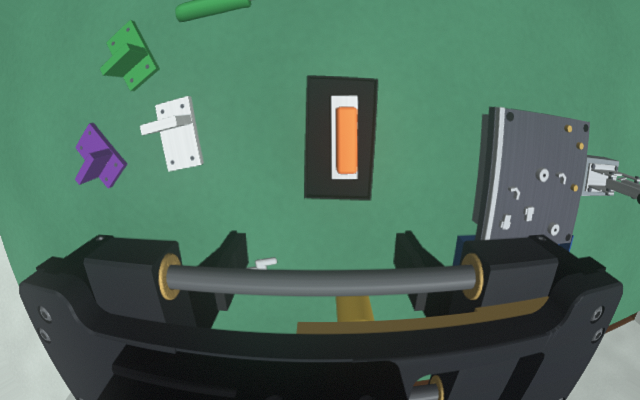

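The wrist views show the scraper in the tray at (468,138) and (346,140), and the aluminium bracket at (290,122) and (176,135). The purple and green look-alikes are nearby. I'll rectify at the expected heights.

```bash
python3 - <<'E'
from h import *
import pickle
fr=pickle.load(open("wB.pkl","rb"))
def lab(im,s):return cv2.putText(im,s,(5,15),0,.5,(0,0,255),1)
t=np.array([.497,-.148])
row=[lab(rect(f,t,0,z,-90,90,-60,60,.45),f"{i} z{z}") for i,f in enumerate(fr) for z in (.061,)]+[lab(rect(f,t,0,z,-90,90,-60,60,.45),f"{i} z{z}") for i,f in enumerate(fr) for z in (.003,)]
for i in (0,1):
    hsv=cv2.cvtColor(rect(fr[i],t,0,.061,-90,90,-60,60,.25),cv2.COLOR_BGR2HSV)
    m=cv2.inRange(hsv,(5,150,225),(18,255,255));r=max(cv2.findContours(m,0,1)[0],key=cv2.contourArea)
    print("orange",i,[ (90-p[1]*.25,60-p[0]*.25) for p in [cv2.minAreaRect(r)[0]]],cv2.minAreaRect(r)[1:])
    m=cv2.inRange(hsv,(5,100,90),(18,255,255));r=max(cv2.findContours(m,0,1)[0],key=cv2.contourArea)
    print("  all",cv2.minAreaRect(r),cv2.boundingRect(r))
    hsv=cv2.cvtColor(rect(fr[i],t,0,.061,-90,90,-60,60,.25),cv2.COLOR_BGR2HSV);print(hsv[360,200:280:8])
cv2.imwrite("pics/t1.png",np.hstack([x[:, :] for x in row])[:, :800*2] if 0 else cv2.resize(np.hstack(row),(800,300)))
t=np.array([.472,-.348])
cv2.imwrite("pics/t2.png",np.hstack([lab(rect(f,t,0,z,-70,70,-50,50,.5),f"{i} z{z}") for z in (.012,.058) for i,f in enumerate(fr)]))
E
```

```text
orange 0 [(4.4730224609375, 4.731903076171875)] ((67.73062133789062, 268.5609130859375), 2.402609348297119)
  all ((253.02655029296875, 342.6168518066406), (140.239013671875, 287.7198486328125), 3.1449575424194336) (177, 197, 149, 289)
[[ 14 159 242]
 [ 14 159 242]
 [ 13 160 242]
 [ 13 159 242]
 [ 13 161 242]
 [ 13 161 242]
 [ 13 161 241]
 [ 11 167 212]
 [ 11 167 153]
 [ 12 154 106]]
orange 1 [(4.770591735839844, 6.127124786376953)] ((71.59384155273438, 270.41876220703125), 2.2369790077209473)
  all ((218.8072509765625, 341.5118408203125), (91.12493896484375, 279.8315734863281), 2.2025980949401855) (169, 202, 100, 281)
[[ 14 161 245]
 [ 13 162 245]
 [ 13 165 244]
 [ 13 166 243]
 [ 13 166 243]
 [ 12 168 242]
 [ 12 171 235]
 [ 11 174 174]
 [  9  76 127]
 [ 99   8 238]]
```

View pics/t1.png

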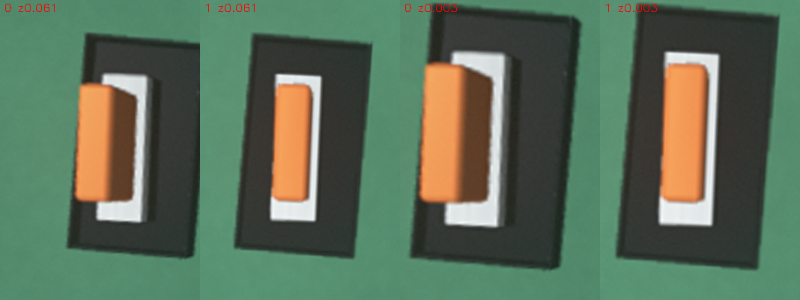

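View pics/t2.png

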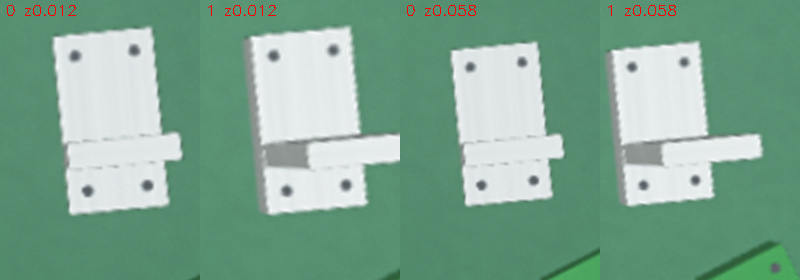

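```bash
cat >> h.py <<'E'
PHI=-2.92;TF=np.array([.5635,.1264]);MF=rot([0,0,PHI])[:2,:2]
YAWF=PHI+90
def FW(x,y,z): return np.array([*(TF+MF@np.array([x,y])/1e3),z/1e3])
def WF(p): return np.array([*(MF.T@(np.array(p[:2])-TF)*1e3),p[2]*1e3])
def st(m=""):
    s=env.read_state();print(m,round(s["clock"],2),"F",np.round(WF(s["position"]),1),"W",np.round(s["position"],4),"rpy",np.round(s["tool_rot"],1),"f",np.round(s["force"],1),"op",round(s["opening"],3));return s
SC=[.5016,-.1424];SY=-2.3
E
python3 - <<'E'
from h import *
env.goto([*SC,.12],[-90,0,SY]); st()
env.gripper_to(.62)
print(env.move_straight([*SC,.030],rate=.15,force_limit=8)); st()
env.gripper_to(0,40); st("gripped")
f=env.grab_frame("wrist");cv2.imwrite("pics/g1.png",f["image"])
E
```

```text
8.76 F [ -46.5 -272.2  121. ] W [ 0.5032 -0.1431  0.121 ] rpy [-90.1  -0.1  -2.3] f [ 1.3 -0.3  1.2] op 1.001
False
 10.36 F [ -47.4 -271.6   30.5] W [ 0.5023 -0.1425  0.0305] rpy [-90.   -0.1  -2.3] f [ 0.6 -0.6  0.3] op 0.621
gripped 11.02 F [ -48.  -271.7   30.2] W [ 0.5018 -0.1425  0.0302] rpy [-90.   -0.   -2.3] f [ 0.1 -0.4  1.3] op 0.248
```

View pics/g1.png

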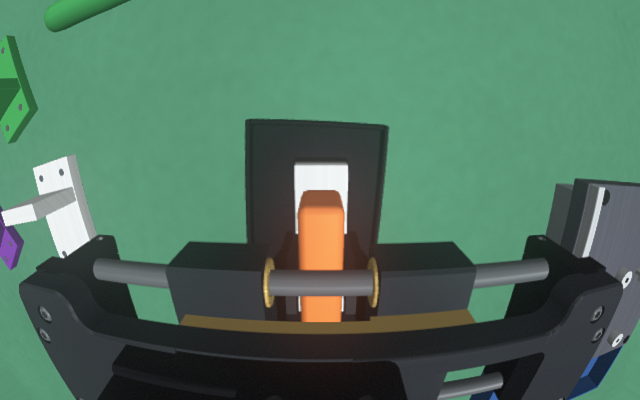

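The gripper holds the rib, centred at (322,250), at 21.6 mm opening. I'll lift it and wipe lane 1.

```bash
python3 - <<'E'
from h import *
env.move_straight([*SC,.13],rate=.15); st("lift")
env.goto(FW(-55,-24,125),[-90,0,YAWF]); st("above")
env.move_straight(FW(-55,-24,80),rate=.15)
env.dwell(.2);st("pre")
print(env.move_straight(FW(-55,-24,62),rate=.03,force_limit=3.5)); st("contact")
f=env.grab_frame("wrist");cv2.imwrite("pics/g2.png",f["image"])
f=env.grab_frame("scene");cv2.imwrite("pics/g2s.png",cv2.resize(f["image"][220:370,250:430],None,fx=4,fy=4))
E
```

```text
lift 11.88 F [ -49.2 -271.4  128.8] W [ 0.5005 -0.1422  0.1288] rpy [-90.    0.1  -2.3] f [-0.5  1.8 -2.9] op 0.247
above 12.89 F [-55.4 -24.6 124.2] W [0.5069 0.1047 0.1242] rpy [-89.9   0.1  87. ] f [-0.1  0.5 -2.5] op 0.251
pre 13.54 F [-54.1 -23.8  81.2] W [0.5082 0.1054 0.0812] rpy [-90.1  -0.1  87.1] f [-0.5 -0.5 -2.7] op 0.249
True
contact 14.04 F [-55.  -23.9  65.4] W [0.5074 0.1053 0.0654] rpy [-90.    0.   87.1] f [-1.3  0.6  6.4] op 0.251
```

View pics/g2.png

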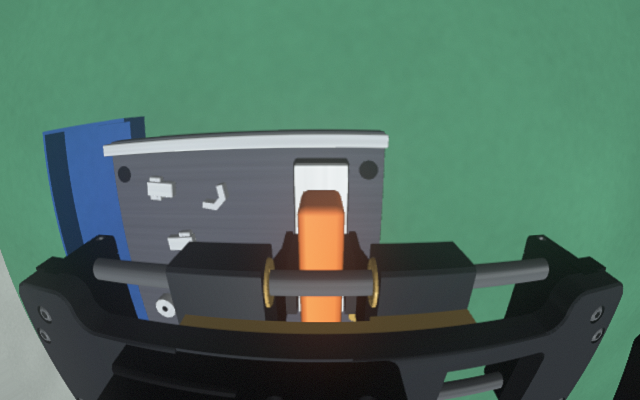

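View pics/g2s.png

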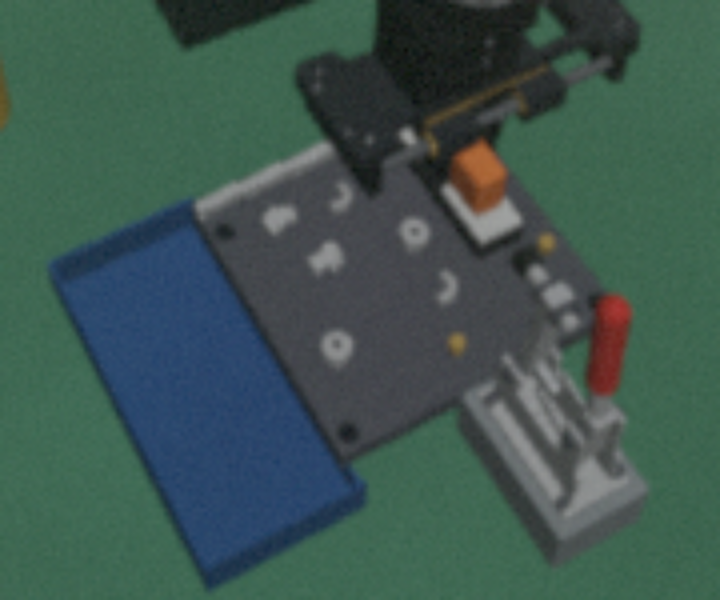

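```bash
python3 - <<'E'
from h import *
Z=66
env.move_straight(FW(88,-24,Z),rate=.1); st("end1")
env.move_straight(FW(88,-24,95),rate=.15)
f=env.grab_frame("scene");cv2.imwrite("pics/g3s.png",cv2.resize(f["image"][220:370,250:430],None,fx=4,fy=4))
env.move_straight(FW(-48,11,95),rate=.3); env.dwell(.1)
env.move_straight(FW(-48,11,Z+4),rate=.15); st("pre2")
print(env.move_straight(FW(-48,11,Z),rate=.03,force_limit=9)); st("c2")
env.move_straight(FW(88,11,Z),rate=.1); st("end2")
env.move_straight(FW(88,11,110),rate=.15)
env.goto(FW(60,-60,150),[-90,0,YAWF]);st()
E
```

```text
end1 15.73 F [ 86.7 -24.6  65.7] W [0.6488 0.0974 0.0657] rpy [-89.7   0.1  87. ] f [-3.2 -1.5  4.7] op 0.249
pre2 17.16 F [-47.7  10.5  69.3] W [0.5164 0.1393 0.0693] rpy [-89.8   0.1  87. ] f [-0.2  0.3 -2.4] op 0.249
False
c2 17.44 F [-46.9  11.2  67.1] W [0.5172 0.14   0.0671] rpy [-90.   -0.   87.1] f [ 1.6 -0.9  1.5] op 0.249
end2 18.95 F [88.1 10.8 66.3] W [0.6521 0.1327 0.0663] rpy [-89.9   0.   87.1] f [-1.9 -2.3  3.2] op 0.251
 19.82 F [ 59.2 -61.  149.3] W [0.6195 0.0624 0.1493] rpy [-89.9  -0.   87. ] f [ 1.   0.6 -1.9] op 0.25
```

View pics/g3s.png

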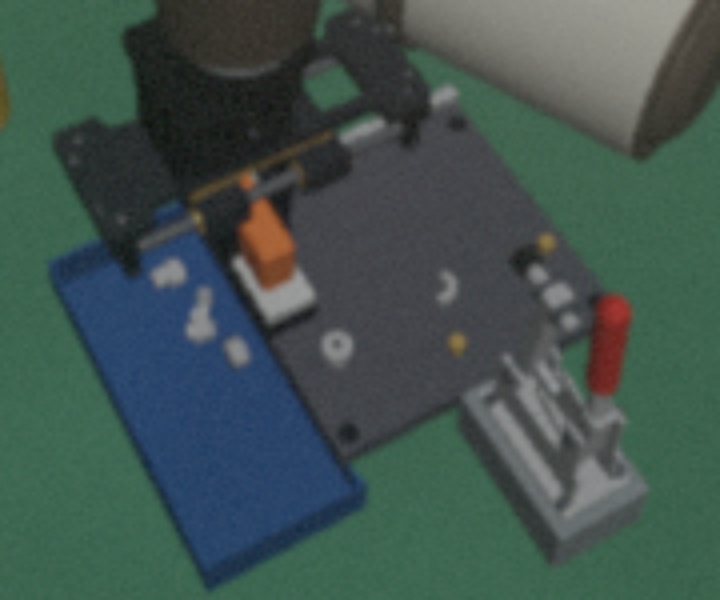

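```bash
python3 - <<'E'
from h import *
f=env.grab_frame("scene");a=cv2.resize(f["image"][225:365,255:425],None,fx=3,fy=3)
f=env.grab_frame("top");b=cv2.resize(f["image"][120:260,140:290],None,fx=2,fy=2)
c=np.zeros((420,810,3),np.uint8);c[:,:510]=a;c[:280,510:]=b
cv2.imwrite("pics/g4.png",c[:,:800])
E
```

```text
(no output)
```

View pics/g4.png

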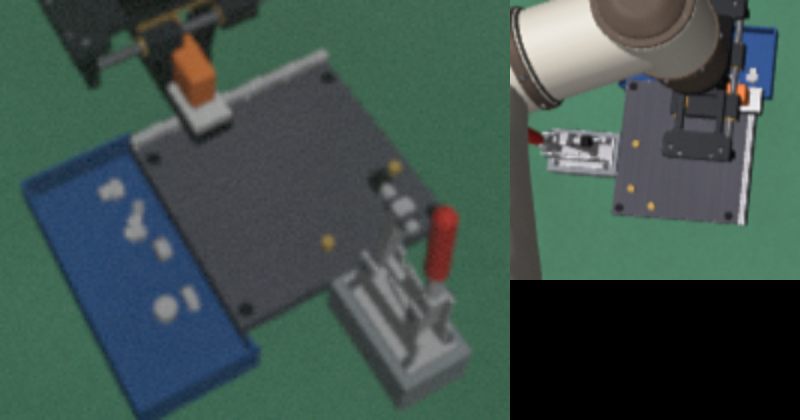

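The plate is clear and all six chips lie in the blue tray, at (110,190) to (190,298). Next I'll put the scraper back.

```bash
python3 - <<'E'
from h import *
env.goto([*SC,.13],[-90,0,SY]); 
env.move_straight([*SC,.045],rate=.15); env.dwell(.2); st("pre")
print(env.move_straight([*SC,.0285],rate=.04,force_limit=2.5)); st("down")
env.gripper_to(.62); st("open")
env.move_straight([*SC,.13],rate=.2)
f=env.grab_frame("wrist");cv2.imwrite("pics/g5.png",f["image"]);st()
E
```

```text
pre 21.98 F [ -47.3 -271.5   46.1] W [ 0.5024 -0.1423  0.0461] rpy [-90.   -0.1  -2.3] f [-1.1  0.4 -0.8] op 0.25
True
down 22.4 F [ -48.1 -271.6   28.7] W [ 0.5016 -0.1424  0.0287] rpy [-90.    0.   -2.3] f [0.1 1.5 4.5] op 0.25
open 23.24 F [ -49.  -271.5   28.4] W [ 0.5007 -0.1423  0.0284] rpy [-90.    0.1  -2.3] f [-0.7 -0.4 -0.1] op 0.617
 23.95 F [ -49.4 -271.5  128.5] W [ 0.5004 -0.1422  0.1285] rpy [-90.    0.3  -2.4] f [-0.2  0.4  0.2] op 0.62
```

View pics/g5.png

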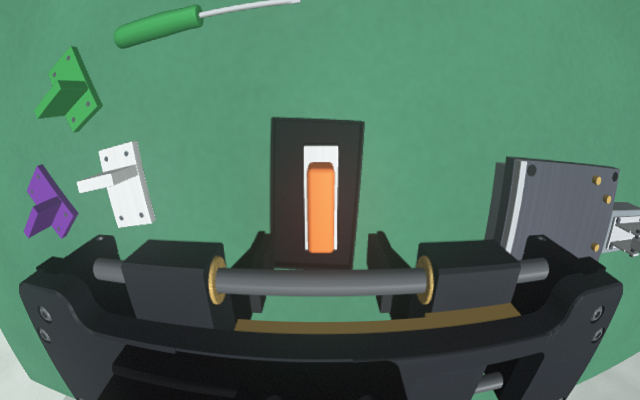

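The scraper is upright in its tray at (320,205) and the plate is bare at (560,205). The target bracket is the bare aluminium one at (120,185) here; green (70,90) and purple (45,205) are the look-alikes. I have confirmed it in enlarged crops, with base and rib heights agreeing in both views. Now I'll grasp it.

```bash
python3 - <<'E'
from h import *
B=[.4671,-.3542];Y=95.4
env.goto([*B,.13],[-90,0,Y])
f=env.grab_frame("wrist");cv2.imwrite("pics/b0.png",f["image"])
print(env.move_straight([*B,.021],rate=.15,force_limit=8)); env.dwell(.2);st()
env.gripper_to(0,30); st("gripped")
f=env.grab_frame("wrist");cv2.imwrite("pics/b1.png",f["image"])
env.move_straight([*B,.045],rate=.1);st("lift")
f=env.grab_frame("wrist");cv2.imwrite("pics/b2.png",f["image"])
E
```

```text
False
 26.91 F [ -71.1 -485.1   22.1] W [ 0.4678 -0.3545  0.0221] rpy [-90.1   0.1  95.4] f [0.9 0.5 0.4] op 0.62
gripped 27.69 F [ -71.8 -484.9   21. ] W [ 0.4671 -0.3542  0.021 ] rpy [-90.   -0.   95.4] f [-1.6 -0.1  0.8] op 0.136
lift 28.13 F [ -71.8 -484.7   45.1] W [ 0.4671 -0.354   0.0451] rpy [-90.   -0.   95.4] f [ 0.7  0.6 -2.6] op 0.136
```

View pics/b1.png

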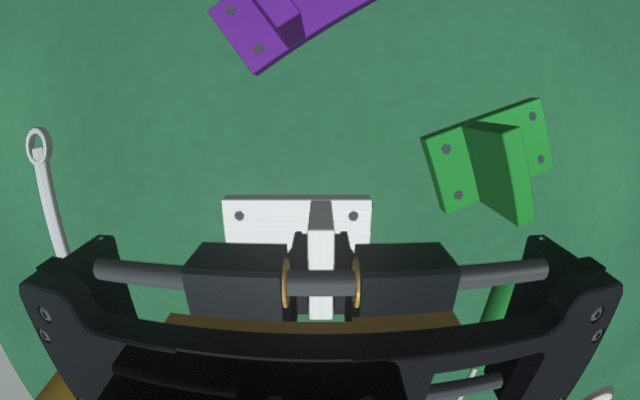

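View pics/b2.png

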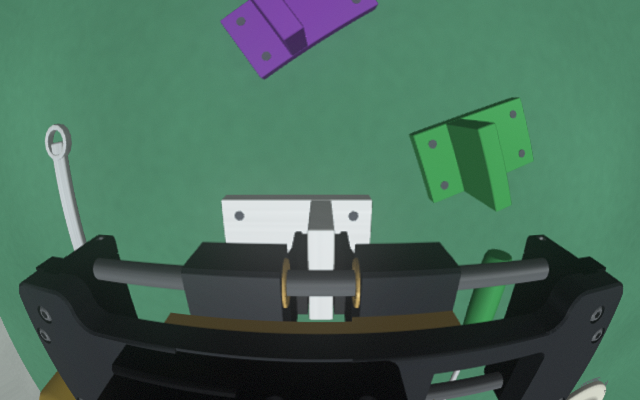

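The rib is held at 11.8 mm opening and the base came up level with it; the rib sits nearer the -x end (right in the image), as needed. I'll carry it to the plate.

```bash
python3 - <<'E'
from h import *
env.move_straight([.4671,-.3542,.14],rate=.2)
env.goto(FW(-41,36,140),[-90,0,YAWF]); st("above")
env.move_straight(FW(-41,36,70),rate=.12); env.dwell(.2); st("pre")
f=env.grab_frame("wrist");cv2.imwrite("pics/p0.png",f["image"])
print(env.move_straight(FW(-41,36,57),rate=.02,force_limit=2.5)); st("down")
f=env.grab_frame("wrist");cv2.imwrite("pics/p1.png",f["image"])
E
```

```text
above 30.7 F [-40.8  35.2 139.9] W [0.5245 0.1637 0.1399] rpy [-90.   0.  87.] f [-0.1 -0.7 -2. ] op 0.132
pre 31.63 F [-40.5  36.4  70.9] W [0.5249 0.1648 0.0709] rpy [-90.1  -0.1  87.1] f [-0.1 -0.7 -1.3] op 0.139
True
down 32.17 F [-41.1  36.   60.9] W [0.5243 0.1644 0.0609] rpy [-90.    0.   87.1] f [-0.6 -0.3  3.8] op 0.136
```

View pics/p1.png

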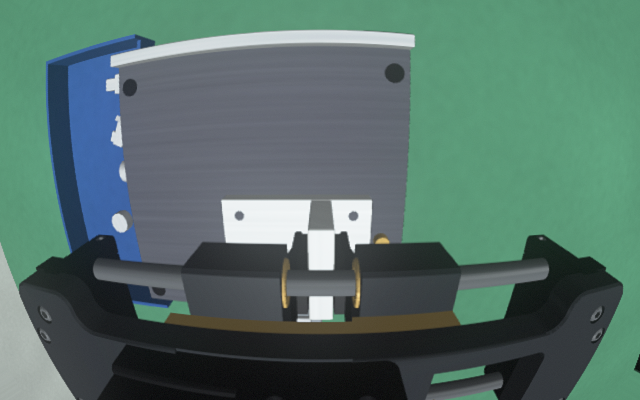

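The base sits flat on the plate, at the expected height (TCP F z 60.9), just short of the end stop at (382,240). Now I'll push it to the stops.

```bash
python3 - <<'E'
from h import *
def foot():
    s=env.read_state();f=MF.T@s["force"][:2];print("   fF",np.round(f,1),round(s["force"][2],1))
s=WF(env.read_state()["position"])
print(env.move_straight(FW(-50,36,61.2),rate=.015,force_limit=6));a=WF(st("x")["position"]);foot()
print(env.move_straight(FW(a[0]+.5,47,61.2),rate=.015,force_limit=8));b=WF(st("y")["position"]);foot()
print(env.move_straight(FW(-52,b[1],61.2),rate=.015,force_limit=6));c=WF(st("x2")["position"]);foot()
f=env.grab_frame("wrist");cv2.imwrite("pics/p2.png",f["image"])
E
```

```text
True
x 32.61 F [-44.8  36.5  60.9] W [0.5206 0.1651 0.0609] rpy [-90.1  -0.   87.1] f [0.9 0.3 0.3] op 0.134
   fF [0.9 0.3] 0.3
True
y 33.12 F [-44.8  42.   60.9] W [0.5209 0.1707 0.0609] rpy [-90.    0.2  87.1] f [ 1.5 -1.   2.8] op 0.135
   fF [ 1.6 -0.9] 2.8
True
x2 33.38 F [-44.9  42.   61. ] W [0.5208 0.1707 0.061 ] rpy [-90.2   0.1  87.1] f [ 0.8 -0.4  1.4] op 0.136
   fF [ 0.9 -0.3] 1.4
```

```bash
python3 - <<'E'
from h import *
print(env.move_straight(FW(-45.2,50,61.2),rate=.02,force_limit=10));b=WF(st("y")["position"])
print(env.move_straight(FW(-53,b[1],61.2),rate=.02,force_limit=8));st("x")
env.gripper_to(.45); st("open")
p=WF(env.read_state()["position"])
env.move_straight(FW(p[0],p[1],150),rate=.2);st()
env.goto(FW(-45,60,200),[-90,0,YAWF])
import pickle
env.dwell(.2);f=env.grab_frame("wrist");cv2.imwrite("pics/p3.png",f["image"])
pickle.dump(f,open("p3.pkl","wb"))
print(f["position"],WF(f["position"]))
cv2.imwrite("pics/p3r.png",cv2.resize(np.hstack([rect(f,TF,PHI,z/1e3,-100,40,-10,100,.4) for z in (48,52)]),None,fx=1.4,fy=1.4)); st()
E
```

```text
True
y 33.68 F [-44.9  42.1  61. ] W [0.5208 0.1707 0.061 ] rpy [-90.1   0.4  87.2] f [ 1.  -1.4  2.9] op 0.134
True
x 33.93 F [-45.   42.1  61.2] W [0.5207 0.1707 0.0612] rpy [-90.3   0.3  87.2] f [ 1.9 -0.7  1.2] op 0.132
open 34.71 F [-44.9  42.   61.2] W [0.5208 0.1706 0.0612] rpy [-90.3   0.4  87.2] f [-0.2  0.2  0.2] op 0.455
 35.3 F [-45.6  41.7 149.4] W [0.5201 0.1704 0.1494] rpy [-90.2   0.4  87.2] f [ 0.7  0.4 -1.6] op 0.451
[0.51710107 0.11189054 0.35864679] [-45.59955274 -16.85425931 358.64679094]
 35.88 F [-45.8  59.3 198.2] W [0.5208 0.188  0.1982] rpy [-89.8   0.1  87.1] f [ 0.1  0.3 -0.6] op 0.449
```

View pics/p3r.png

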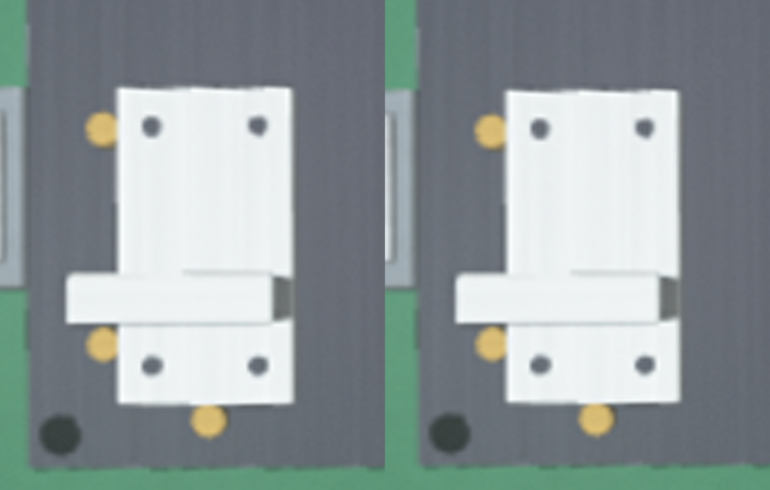

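View pics/p3.png

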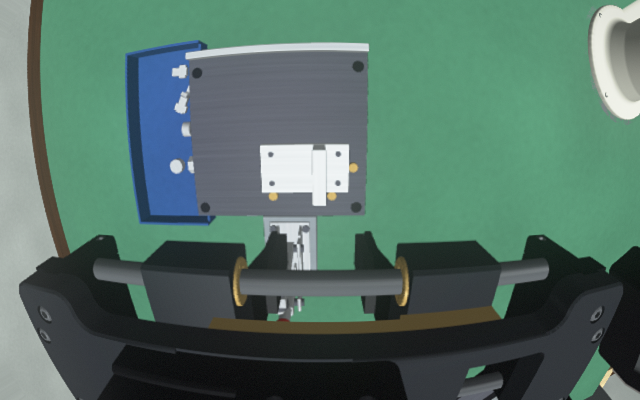

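The bracket sits flat and square against all three brass stops: side stops at (102,128) and (102,345), end stop at (208,420). Before gripping the handle I'll check its position.

```bash
python3 - <<'E'
from h import *
np.set_printoptions(precision=1,suppress=True)
F={n:env.grab_frame(n) for n in("scene","top")}
rs=[]
for n,f in F.items():
    hsv=cv2.cvtColor(f["image"],cv2.COLOR_BGR2HSV)
    m=cv2.inRange(hsv,(0,150,70),(6,255,255))|cv2.inRange(hsv,(172,150,70),(180,255,255))
    m[:, :100 if n=="top" else 360]=0
    if n=="top": m[:,200:]=0
    else: m[:,430:]=0
    k,l,s,c=cv2.connectedComponentsWithStats(m);
    if k<2: print(n,"none");continue
    j=1+np.argmax(s[1:,4]);print(n,c[j],s[j])
    rs.append(ray(f,*c[j]))
    print("pred",proj(f,FW(-12,168+78*np.cos(np.radians(94)),99+78)))
if len(rs)==2:
    p,e=tri(*rs);print(WF(p),np.array(e)*1e3)
cv2.imwrite("pics/h0.png",cv2.resize(F["scene"]["image"][250:370,330:430],None,fx=5,fy=5))
E
```

```text
scene [385.2  70. ] [370  61  33  32 281]
pred [401.6 304.7]
top none
```

View pics/h0.png

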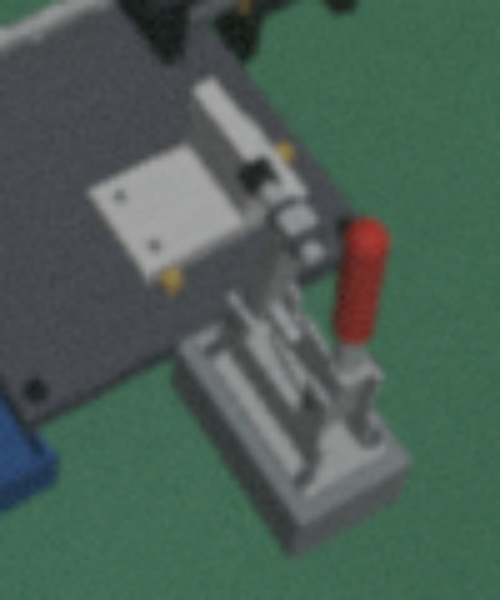

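The handle shows at about (402,306) in the scene image against (402,305) predicted, so I'll trust the geometry and go.

```bash
cat >> h.py <<'E'
def hp(deg,r=80): 
    a=np.radians(deg); return FW(-12,168.5+r*np.cos(a),99+r*np.sin(a)-19)
E
python3 - <<'E'
from h import *
env.gripper_to(.6)
p=WF(env.read_state()["position"])
env.move_straight(FW(p[0],p[1],245),rate=.25)
q=hp(94);up=q.copy();up[2]=.245
env.goto(up,[-90,0,YAWF]);env.dwell(.15);st()
print(env.move_straight(q,rate=.12,force_limit=8));st("at")
env.gripper_to(0,12);st("grip")
f=env.grab_frame("wrist");cv2.imwrite("pics/h1.png",f["image"])
f=env.grab_frame("scene");cv2.imwrite("pics/h1s.png",cv2.resize(f["image"][220:370,290:440],None,fx=4,fy=4))
E
```

```text
37.54 F [-12.4 161.9 244.7] W [0.5594 0.2887 0.2447] rpy [-90.   0.  87.] f [-0.4 -0.5  0. ] op 0.598
False
at 38.4 F [-11.4 163.2 160.8] W [0.5604 0.2899 0.1608] rpy [-90.1  -0.1  87.1] f [-0.6 -0.2  0.5] op 0.604
grip 39.1 F [-12.  162.9 159.9] W [0.5598 0.2897 0.1599] rpy [-90.    0.   87.1] f [ 0.6 -0.2  0.3] op 0.191
```

View pics/h1.png

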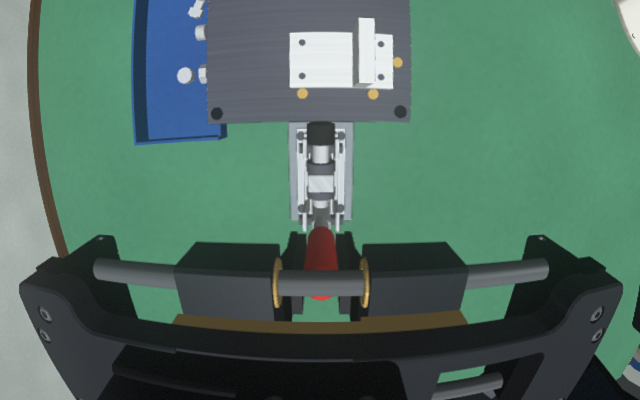

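View pics/h1s.png

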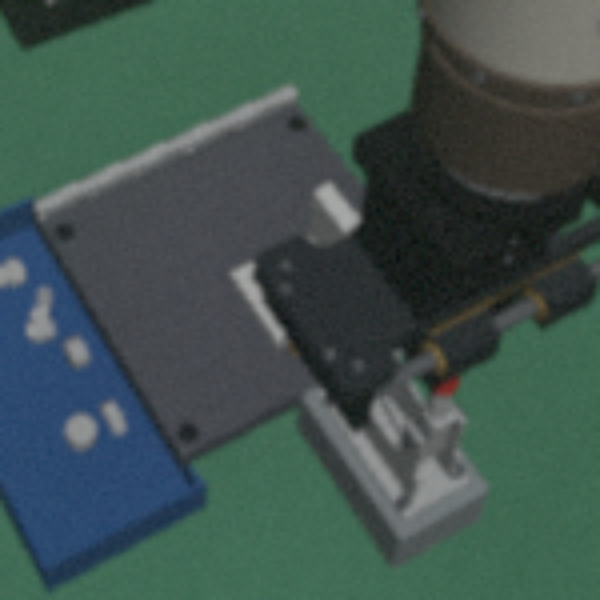

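The jaws hold the grip centred, at 16.6 mm opening. Swinging it over now.

```bash
python3 - <<'E'
from h import *
env.gripper_to(0,20)
for a in (83,72,61,50,39,28):
    if env.move_straight(hp(a),rate=.08,force_limit=25): print("stop",a);break
    s=st(a)
f=env.grab_frame("wrist");cv2.imwrite("pics/h2.png",f["image"])
f=env.grab_frame("scene");cv2.imwrite("pics/h2s.png",cv2.resize(f["image"][220:370,290:440],None,fx=4,fy=4))
E
```

```text
83 39.76 F [-12.1 177.9 159.5] W [0.5605 0.3047 0.1595] rpy [-90.    0.   87.1] f [-0.6 -2.2  2.1] op 0.19
72 40.1 F [-12.1 193.8 156.3] W [0.5613 0.3205 0.1563] rpy [-90.   -0.1  87.1] f [-1.8 -0.   3.6] op 0.189
61 40.44 F [-12.  208.8 150.4] W [0.5621 0.3356 0.1504] rpy [-90.1  -0.2  87.1] f [-1.7  2.3  4.4] op 0.189
50 40.78 F [-11.9 222.7 142.1] W [0.5629 0.3494 0.1421] rpy [-90.1  -0.3  87.1] f [-3.6  5.2  4. ] op 0.184
39 41.12 F [-11.9 234.8 131.5] W [0.5636 0.3615 0.1315] rpy [-90.2  -0.4  87.2] f [-3.5  7.2  6.2] op 0.182
28 41.47 F [-11.8 244.8 119.1] W [0.5642 0.3714 0.1191] rpy [-90.3  -0.6  87.2] f [-4.8 10.9  5.9] op 0.181
```

View pics/h2.png

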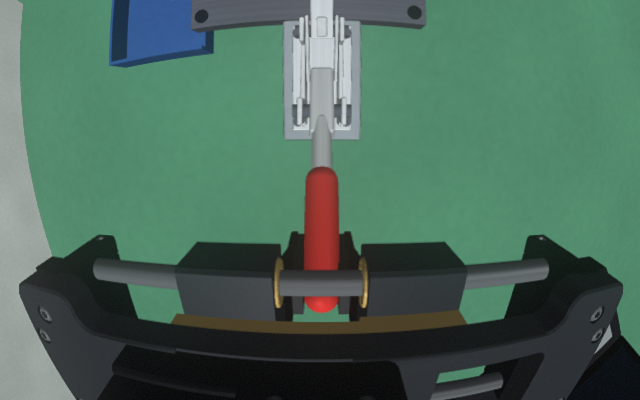

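```bash
python3 - <<'E'
from h import *
for a in (17,9,4):
    r=env.move_straight(hp(a),rate=.06,force_limit=25); st((a,r))
    if r: break
f=env.grab_frame("wrist");cv2.imwrite("pics/h3.png",f["image"])
E
```

```text
(17, False) 41.98 F [-11.7 252.1 105.3] W [0.5646 0.3788 0.1053] rpy [-90.3  -0.7  87.2] f [-6.1 13.5  5.9] op 0.181
(9, False) 42.31 F [-11.7 255.7  94.5] W [0.5648 0.3824 0.0945] rpy [-90.4  -0.8  87.2] f [-6.4 16.2  4.9] op 0.186
(4, False) 42.58 F [-11.7 257.2  87.7] W [0.5649 0.3838 0.0877] rpy [-90.4  -0.9  87.3] f [-6.9 17.2  5.2] op 0.181
```

View pics/h3.png

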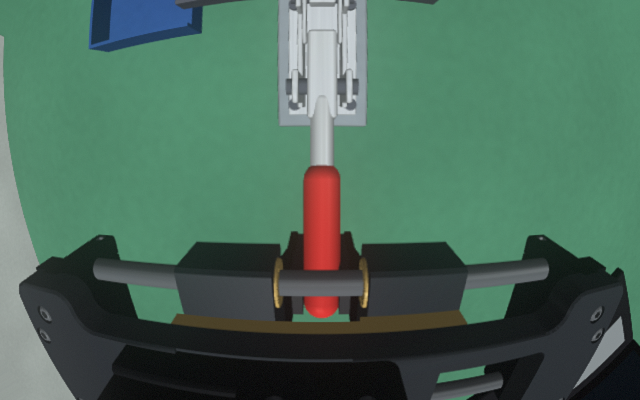

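The handle looks nearly down. I'll release it and see where it rests, then press it down with closed fingers to be sure.

```bash
python3 - <<'E'
from h import *
env.gripper_to(.5); s=st("open"); p=WF(s["position"])
env.move_straight(FW(-12,250,150),rate=.2);env.gripper_to(0);st()
f=env.grab_frame("scene");cv2.imwrite("pics/h4s.png",cv2.resize(f["image"][220:380,290:440],None,fx=4,fy=4))
print(env.move_straight(FW(-12,250,122),rate=.1,force_limit=15));st()
print(env.move_straight(FW(-12,250,105),rate=.03,force_limit=18));st("push")
f=env.grab_frame("wrist");cv2.imwrite("pics/h5.png",f["image"])
E
```

```text
open 43.4 F [-11.9 248.1  85.6] W [0.5643 0.3748 0.0856] rpy [-90.   -0.   87.1] f [-0.2 -0.7 -0.9] op 0.501
 44.85 F [-12. 250. 150.] W [0.5642 0.3767 0.15  ] rpy [-90.   -0.   87.1] f [-0.5  0.1  0.6] op 0.004
False
 45.33 F [-12.2 249.7 121.5] W [0.5641 0.3764 0.1215] rpy [-90.    0.1  87.1] f [-0.6  0.1 -0.1] op 0.003
True
push 45.71 F [-11.3 250.7 117.2] W [0.565  0.3773 0.1172] rpy [-90.2  -0.1  87.2] f [-2.2  0.2  4.9] op 0.007
```

View pics/h4s.png

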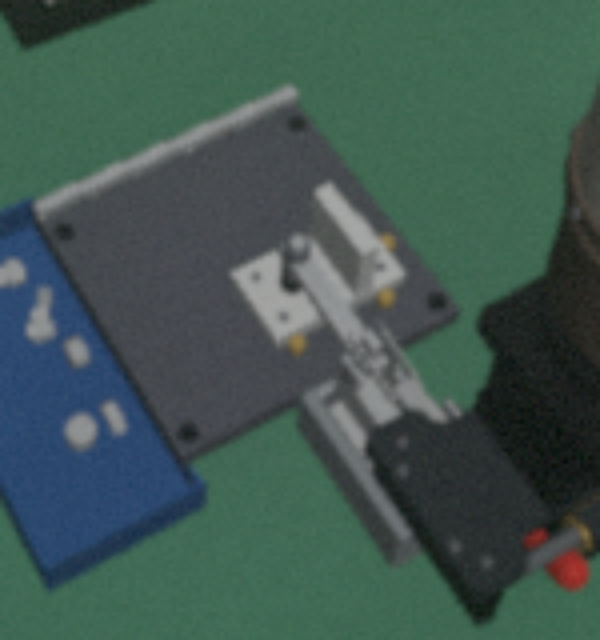

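View pics/h5.png

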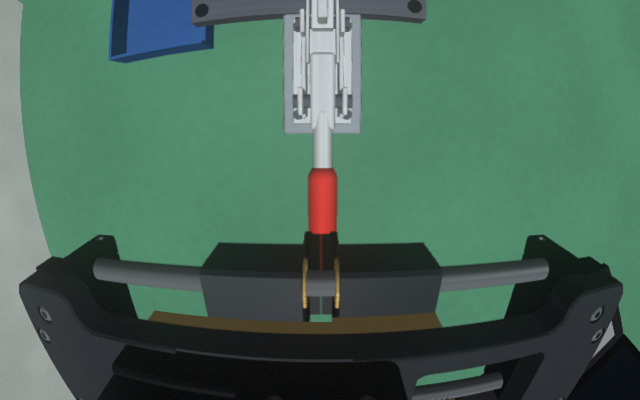

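```bash
python3 - <<'E'
from h import *
print(env.move_straight(FW(-12,258,119.5),rate=.1))
st()
print(env.move_straight(FW(-12,258,105),rate=.03,force_limit=28));st("push")
env.dwell(.3);st()
env.move_straight(FW(-12,258,160),rate=.2)
env.move_straight(FW(-60,0,240),rate=.4)
env.goto(FW(-150,-60,260),[-90,0,YAWF]);env.dwell(.2)
for n in ("scene","top","wrist"):
    f=env.grab_frame(n);cv2.imwrite(f"pics/z_{n}.png",f["image"])
    import pickle;pickle.dump(f,open(f"z_{n}.pkl","wb"))
    if n=="scene":cv2.imwrite("pics/zc.png",cv2.resize(f["image"][225:385,270:430],None,fx=3.7,fy=3.7,interpolation=cv2.INTER_CUBIC))
    if n=="top":cv2.imwrite("pics/zt.png",cv2.resize(f["image"][120:260,100:290],None,fx=4,fy=4,interpolation=cv2.INTER_CUBIC))
st()
E
```

```text
False
 46.01 F [-12.  258.5 119.6] W [0.5647 0.3852 0.1196] rpy [-90.1  -0.1  87.2] f [0.1 0.5 0.2] op 0.005
True
push 46.34 F [-11.9 258.2 118. ] W [0.5647 0.3848 0.118 ] rpy [-90.2   0.   87.3] f [-2.1 -0.9  7.3] op 0.004
 46.64 F [-11.9 258.1 118. ] W [0.5648 0.3848 0.118 ] rpy [-90.2   0.   87.2] f [-2.6 -0.5  5.8] op 0.003
 48.71 F [-149.6  -59.6  259.4] W [0.411  0.0745 0.2594] rpy [-89.9   0.   87.1] f [ 0.6  0.5 -0.7] op 0.009
```

View pics/zc.png

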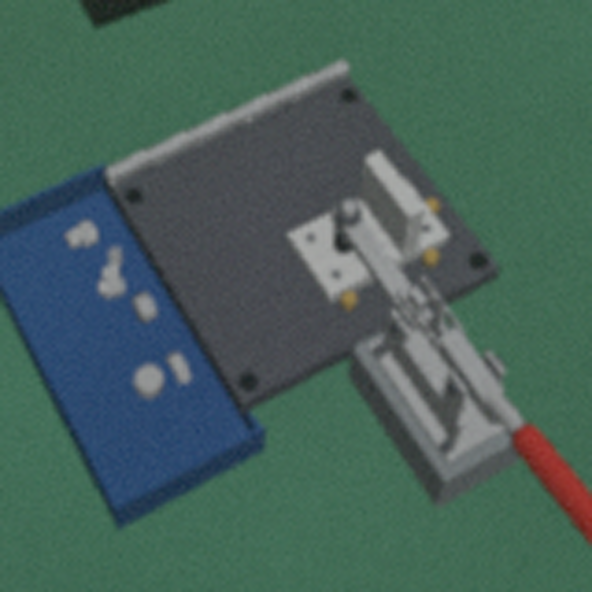

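View pics/zt.png

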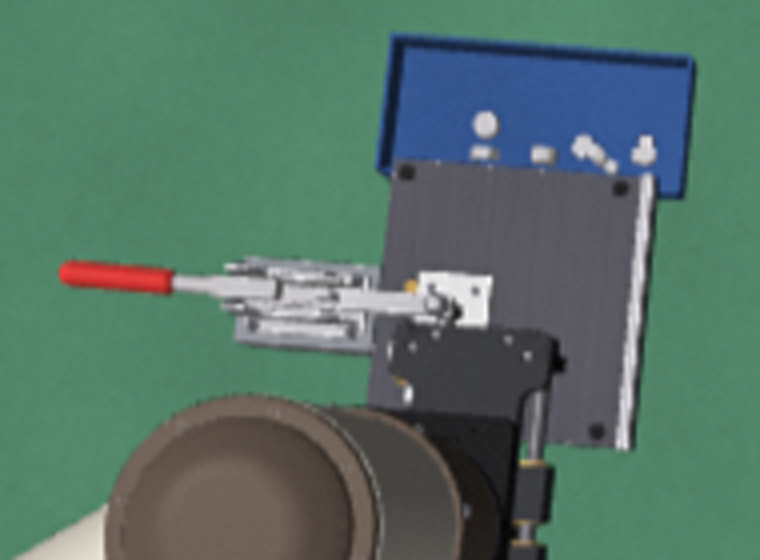

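View pics/z_wrist.png

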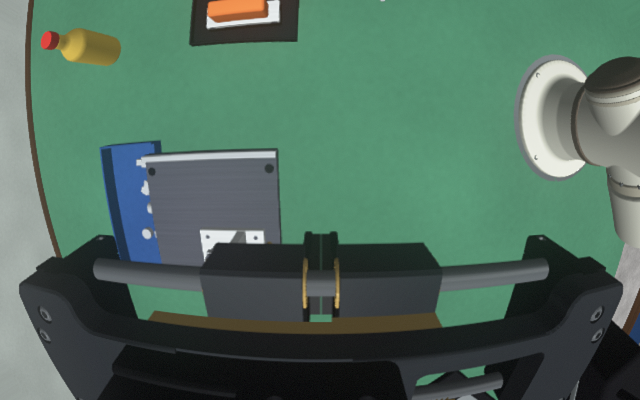

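All six chips are in the tray, the clamp tip presses on the base, and the handle is down. The contact height at two radii matches 6°, the closed stop. One more view to check the bracket against the stops after clamping, and the scraper.

```bash
python3 - <<'E'
from h import *
env.goto(FW(-45,60,220),[-90,0,YAWF]);env.dwell(.2)
f=env.grab_frame("wrist");cv2.imwrite("pics/y.png",f["image"])
cv2.imwrite("pics/yr.png",cv2.resize(np.hstack([rect(f,TF,PHI,z/1e3,-100,40,-10,100,.4) for z in (48,52)]),None,fx=1.4,fy=1.4))
g=env.grab_frame("top");cv2.imwrite("pics/yt.png",g["image"])
st()
E
```

```text
49.71 F [-45.2  59.5 221. ] W [0.5214 0.1881 0.221 ] rpy [-90.1  -0.1  87.1] f [-0.3  0.6  0.9] op 0.006
```

View pics/yr.png

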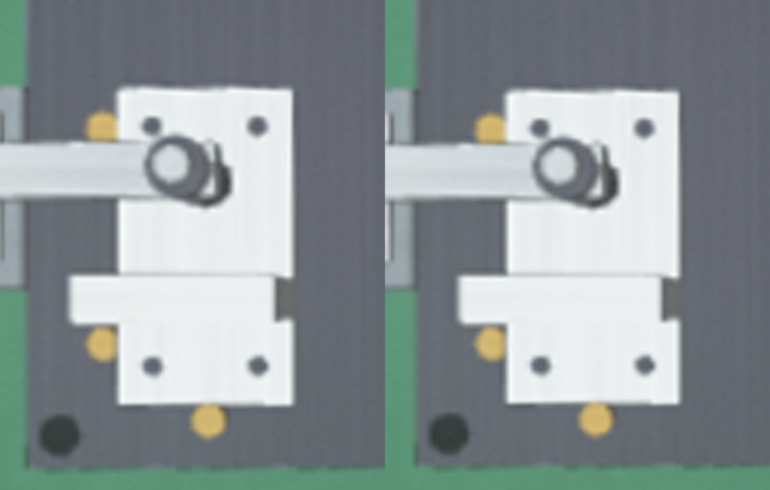

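View pics/yt.png

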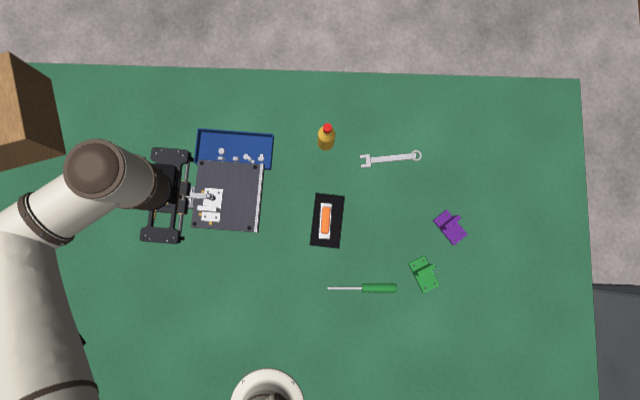

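The bracket is unmoved and still touches all three stops, at (102,128), (102,345) and (208,420), with the clamp tip on its base. The bottle, wrench and screwdriver are where they started, and the robot touches nothing. Handing in.

```bash
python3 - <<'E'
from workcell import env
env.close_job()
E
```

```text
the job is handed in; nothing more can be done
```

The job is done and handed in, with the robot's clock at about 50 s of the 67 s allowed.

- **Wiping:** I wiped the plate in two overlapping lanes with the scraper. The camera then showed a bare plate and all six chips in the blue tray.
- **Scraper:** It stands upright in its tool tray, where it started.
- **Bracket:** I set it on the plate, pushed it against the end stop and the two side stops, and released it. A wrist view taken after clamping shows it square, unmoved and touching all three stops.
- **Clamp:** I swung the handle over, then pressed it with closed fingers. The press stopped about 1 mm higher than I had predicted at two points along the handle. The slope between those points and the width of the fingertip account for that and match the closed angle of 6°. I have no direct reading of the joint angle.
- **Disagreements:** At the stops the gripper was about 2 mm further in y than expected, within my measuring error. While I was swinging the handle, the arm was pulled about 9 mm outward with up to about 17 N on the tool. It returned to its commanded position when I released.
- **Bystanders:** The last top view shows the oil bottle, screwdriver and wrench where they were at the start.

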